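# Sweep the used tin lids into the waste bin

## Robot

A 6-joint arm with a two-finger parallel gripper is mounted at the origin on the work surface. World frame = base frame: x ahead of the robot, y to its left, z up, the work surface at z = 0. Lengths are in m, angles in degrees, forces in N, time in s.
With the tool pointing down it reaches from about 0.325 to 0.85 m from the base axis. Payload 15.5 kg.
Tool frame: the origin (TCP) lies midway between the tips of the shut fingers; the grasp point (between the pads) lies 19 mm behind it; z points along the fingers, y is the line along which they close (so a half turn about z gives the same grasp; the last joint's range is limited). The gripper opens to 91 mm and grips with 3 to 60 N. Pads are 32 mm wide; open, the fingers measure 118 mm over their backs; the gripper's body (76 mm by 178 mm) begins 60 mm behind the grasp point.
Start: joints at [-78.524, 28.281, 77.091, -0, 74.628, -5.472], TCP at [0.182, -0.598, 0.214] pointing down, gripper open.
Joint ranges: [-166.48, 166.48], [-47.26, 123.95], [12.59, 153.08], [-70.14, 250.14], [6.76, 159.57], [-176.63, 176.63]. Speed limits (degrees/s): [108.29, 108.29, 147.25, 172.46, 172.46, 172.46].

## Interface

Orientations are given as a 3x3 rotation matrix whose columns are the frame's x, y, z axes.
In Python, from bench import ctrl gives the robot as it stands. The module is installed in compiled form; this text tells all that it offers. Calls block until the motion is done:
- ctrl.goto(position, orientation): joint-space move of the TCP to a pose.
- ctrl.move_l(position, vel=0.15, ori=None, contact_N=None): straight line of the TCP; ori=None keeps the orientation; vel is the mean speed in m/s. With contact_N (N) it stops when the force on the tool has changed by that much, and returns True; else False.
- ctrl.movej(angles): joint-space move.
- ctrl.command_gripper(opening): opening from 0.0 (shut) to 1.0 (fully open); the grip force is fixed at half the most; returns when the fingers have stopped.
- ctrl.sleep(seconds).
- ctrl.ik(position, orientation): joint angles nearest the present ones, or None.
- ctrl.read_camera(name): name is "side" or "top" or "wrist"; returns the picture (420x560x3 uint8, blue, green, red); there is no depth.
- ctrl.camera_params(name): a dict with "fx", "fy", "cx", "cy" (pixels), "pose" (4x4, takes a point from camera to world coordinates); the wrist camera has in their place "T_tool_cam" (4x4, takes a point from camera to tool coordinates, whose origin is the TCP and whose axes are the flange's). Camera axes: x right, y up, looking along -z (the intrinsics and any distortion apply to the point x, -y, -z); pixel columns grow to the right and rows downward; lengths in m; the calibration is good to about 2 mm. A picture is of the moment at which its call begins: read the wrist's pose just before it. camera_params takes no time and is no camera call.
A pose or a line that the arm cannot do raises ctrl.MotionError and nothing moves.
- ctrl.sign_off(): hands the job in; it is judged then, once.
Readings, each from a call of its own:
- ctrl.current_t(): time.
- ctrl.current_q(): joint angles.
- ctrl.current_dq(): joint speeds.
- ctrl.current_effort(): joint torques, N m.
- ctrl.current_tool_pos(): TCP position.
- ctrl.current_eef_rot(): TCP orientation.
- ctrl.current_contact_force(): force on the tool from outside, world axes, zero at the start.
- ctrl.current_wrist_torque(): the same for the moment, N m.
- ctrl.current_grip_width(): opening from 0.0 (shut) to 1.0 (fully open).
- ctrl.current_grasp_force(): force on a finger pad.
Only numpy, scipy, OpenCV 4.12 (cv2) and the standard library are available. Lean on these libraries where they do the work, as an engineer would, in place of code of your own. Each camera call takes 0.05 s, during which the arm holds its last target. There are 200 camera calls.

## Task

Clear the three used tin lids off the paint-shop counter: sweep them with the fingers across the counter and over its far edge so that all three drop into the waste bin hung there. Slide the lids along the counter only, never pick one up or carry it and let none fall beside the bin, and leave the tin, the cup, the brush and the colour deck where they are.

Things in the scene. Friction and masses are not known exactly. Their poses are not given: they have to be found in the camera images.
- lid_large: loose round steel press-in lid of a paint tin, used, 90 mm across and 8 mm thick (the largest of the three), lying flat on the counter, outer face up, with smears of dried paint; weighs about 24 g and slides freely. Origin: centre of its underside, z up while it lies flat; its yaw means nothing
- lid_medium: loose round steel press-in lid of a paint tin, used, 76 mm across and 8 mm thick (the middle one of the three), lying flat on the counter, outer face up, with smears of dried paint; weighs about 18 g and slides freely. Origin: centre of its underside, z up while it lies flat; its yaw means nothing
- lid_small: loose round steel press-in lid of a paint tin, used, 62 mm across and 8 mm thick (the smallest of the three), lying flat on the counter, outer face up, with smears of dried paint; weighs about 13 g and slides freely. Origin: centre of its underside, z up while it lies flat; its yaw means nothing
- edge (a point): a point on the top corner of the counter's straight far edge, which runs along y at this x, 850 mm to either side; the white counter top (z = 0) ends here with a plain square edge and no lip. x away from the robot, y to its left, z up
- bin_mouth (a point): centre of the open mouth of the grey plastic waste bin, at rim height: the bin hangs fixed on a rail below the far edge, its rim 6 mm below the counter top and its near wall 2 mm beyond the edge, so that whatever slides over the edge in front of it falls in. The mouth is 160 mm deep along x by 254 mm wide along y inside, walls 3 mm, inner floor 167 mm below the rim. It hangs at a different place along the edge each time. x away from the robot, y along the edge, z up
- tin: bystander: closed paint tin, 66 mm across, 85 mm high, about 0.4 kg, standing at one end of the work. Origin: centre of its underside, z up
- cup: bystander: open white plastic mixing cup, 70 mm across at the rim, 90 mm high, 0.15 kg, standing at the other end of the work. Origin: centre of its underside, z up
- brush: bystander: flat paint brush lying on the counter between the robot and the lids, 214 mm long along its x (bristles at +x), 50 mm wide, 16 mm thick. Origin: middle of its underside
- deck: bystander: colour deck, a slightly fanned stack of long colour cards lying on the counter between the robot and the lids, about 210 mm long along its x, 95 mm wide at the fanned end (+x), 23 mm thick. Origin: middle of its underside

How it is judged (in metres and radians):
At the end, for the whole second after the job is handed in: Each of the three lids lies at rest (slower than 0.05 m/s) inside the waste bin: its centre within the bin's walls and at least 20 mm below the rim. Tin, cup, brush and colour deck are within 20 mm of where they stood (x of lid_large in the frame of bin_mouth between -0.083 and 0.083 m and y of lid_large in the frame of bin_mouth between -0.13 and 0.13 m and z of lid_large in the frame of bin_mouth between -0.175 and -0.02 m and linear speed of each of lid_large, lid_medium, lid_small below 0.05 m/s and x of lid_medium in the frame of bin_mouth between -0.083 and 0.083 m and y of lid_medium in the frame of bin_mouth between -0.13 and 0.13 m and z of lid_medium in the frame of bin_mouth between -0.175 and -0.02 m and x of lid_small in the frame of bin_mouth between -0.083 and 0.083 m and y of lid_small in the frame of bin_mouth between -0.13 and 0.13 m and z of lid_small in the frame of bin_mouth between -0.175 and -0.02 m and distance of each of tin, cup, brush, deck from where it was at the start of the episode below 0.02 m); the robot touches nothing.
It fails at once if a lid is lifted: its centre more than 20 mm above the counter (height (world z) of any of lid_large, lid_medium, lid_small above 0.02 m).
It fails at once if a lid is carried or flung out over the bin instead of sliding over the edge: still at counter height with its centre more than 55 mm beyond the edge ((x of lid_large in the frame of edge above 0.055 m and height (world z) of lid_large above -0.003 m) or (x of lid_medium in the frame of edge above 0.055 m and height (world z) of lid_medium above -0.003 m) or (x of lid_small in the frame of edge above 0.055 m and height (world z) of lid_small above -0.003 m)).
It fails at once if a lid falls beside the bin (height (world z) of any of lid_large, lid_medium, lid_small below -0.25 m).
It fails at once if the tin, the cup, the brush or the colour deck is shifted more than 20 mm or tipped more than 0.3 rad (distance of any of tin, cup, brush, deck from where it was at the start of the episode above 0.02 m or angle between any of tin, cup, brush, deck's own z axis and vertical above 0.3 rad).
It also fails if it takes over 58 s, if anything falls off the work surface, if the arm or the gripper's body presses on something with over 40 N, if the wrist force passes 120 N, or if a joint passes its speed limit or range.

## Working session

There is one attempt and no reset: what is moved stays moved. The work goes in short steps, each a Python script; the robot and the scene stay as the last script left them, time stands still between calls to the robot, and variables do not carry over. Pictures are saved under pics/ and viewed, at most 10 in all, crops included, and the job is handed in when it is done.

```bash
mkdir -p pics; python3 - <<'E'
from bench import ctrl
import cv2,numpy as np
np.set_printoptions(precision=4,suppress=True)
for n in("top","side"):
    cv2.imwrite(f"pics/{n}0.png",ctrl.read_camera(n)); p=ctrl.camera_params(n); print(n,p)
print(ctrl.camera_params("wrist"),ctrl.current_eef_rot(),ctrl.current_t())
E
```

```text
top {'fx': 380.8732730409642, 'fy': 380.8732730409642, 'cx': 281.7750608370984, 'cy': 209.5324407711239, 'pose': array([[-0.0246,  0.9995, -0.0219,  0.5072],
       [-0.9993, -0.0252, -0.0271, -0.0147],
       [-0.0276,  0.0212,  0.9994,  0.9464],
       [ 0.    ,  0.    ,  0.    ,  1.    ]])}
side {'fx': 425.70781086217835, 'fy': 425.70781086217835, 'cx': 284.6437540855213, 'cy': 208.24601447233454, 'pose': array([[-0.9447,  0.171 , -0.2797,  0.2625],
       [-0.3277, -0.4651,  0.8224,  0.8428],
       [ 0.0105,  0.8686,  0.4955,  0.5386],
       [ 0.    ,  0.    ,  0.    ,  1.    ]])}
{'fx': 304.7529882629883, 'fy': 304.7529882629883, 'cx': 280.4005356009329, 'cy': 208.55487404005763, 'T_tool_cam': array([[ 0.    ,  0.9638,  0.2668,  0.0761],
       [ 1.    , -0.0001,  0.0003,  0.0003],
       [ 0.0003,  0.2668, -0.9638, -0.1698],
       [ 0.    ,  0.    ,  0.    ,  1.    ]])} [[ 0.9566  0.2915 -0.0002]
 [ 0.2915 -0.9566  0.0011]
 [ 0.0001 -0.0011 -1.    ]] 0.1
```

View pics/top0.png

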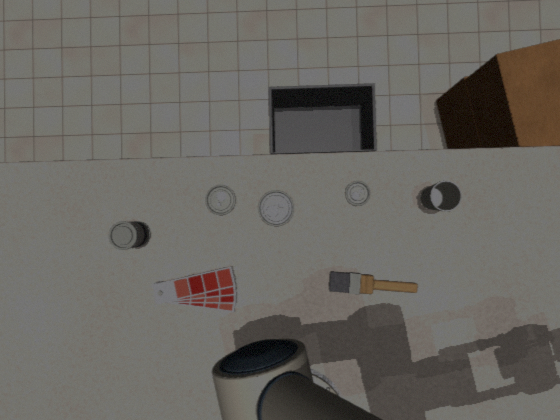

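View pics/side0.png

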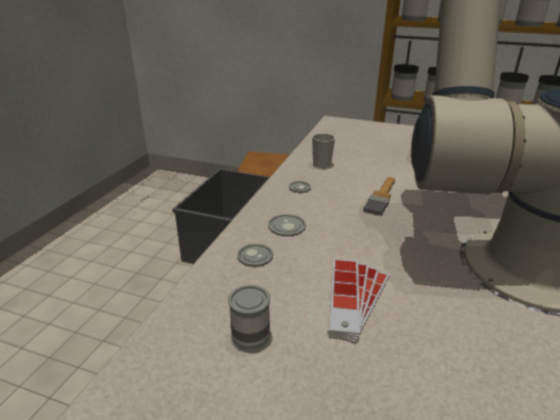

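The top view shows medium (221,200), large (276,208) and small (357,194) lids. The bin mouth spans columns 271–375 and the edge is near row 157. The tin (122,235) and cup (440,196) stand at the ends, with the deck and brush nearer the robot. The side view agrees.

```bash
cat > h.py <<'E'
from bench import ctrl
import cv2,numpy as np
np.set_printoptions(precision=4,suppress=True)
P=ctrl.camera_params("top")
def pt(u,v,z=0.,P=P):
    d=P["pose"][:3,:3]@np.array([(u-P["cx"])/P["fx"],-(v-P["cy"])/P["fy"],-1]); o=P["pose"][:3,3]
    return o+d*(z-o[2])/d[2]
def lids(im):
    g=cv2.GaussianBlur(cv2.cvtColor(im,cv2.COLOR_BGR2GRAY),(3,3),0)
    c=cv2.HoughCircles(g[140:260],cv2.HOUGH_GRADIENT,1,25,param1=80,param2=14,minRadius=10,maxRadius=20)
    return [] if c is None else [(u,v+140,r) for u,v,r in c[0]]
E
python3 - <<'E'
from h import *
im=cv2.imread("pics/top0.png")
for u,v,r in lids(im): print("circ",u,v,pt(u,v,.006),"diam",2*r*.94/380.9)
# edge: strongest vertical gradient per column outside the bin, rows 140-170
g=cv2.GaussianBlur(cv2.cvtColor(im,cv2.COLOR_BGR2GRAY),(3,3),0).astype(float)
E=[]
for u in list(range(100,260,10))+list(range(280,370,10))+list(range(385,430,10)):
    v=145+np.argmin(np.convolve(g[145:168,u],[-1,0,1],'same')[1:-1] if 0 else g[145:168,u]) ; E.append(pt(u,v)[:2])
E=np.array(E);print("edge x",np.median(E[:,0]),E[::4].tolist())
for u,v in((270,87),(375,84),(271,154),(375,151)): print("rim",pt(u,v,-.006))
for u,v in((122,235,),(440,196)): print("by",pt(u,v,.085))
cv2.imwrite("pics/crop0.png",cv2.resize(im[75:255,100:480],None,fx=2.1,fy=2.1,interpolation=cv2.INTER_CUBIC))
E
```

```text
circ 275.5 208.5 [0.5307 0.0262 0.006 ] diam 0.08884222
circ 222.5 200.5 [0.5539 0.1573 0.006 ] diam 0.06959307
circ 122.5 235.5 [0.473  0.4099 0.006 ] diam 0.06515096
circ 445.5 195.5 [ 0.552  -0.3902  0.006 ] diam 0.07107377
circ 356.5 193.5 [ 0.5626 -0.174   0.006 ] diam 0.06515096
edge x 0.6682484822482911 [[0.6671592146290573, 0.46705803429201476], [0.6667338365493862, 0.36489999595697076], [0.6940450709335767, 0.2628037590421774], [0.6684030189128733, 0.16228677184207368], [0.6690169888943763, 0.011844769990367047], [0.6685917358056077, -0.0877189581220024], [0.6831011221451724, -0.18715060071616335], [0.666662094889782, -0.3218979134402733]]
rim [ 0.8377  0.0331 -0.006 ]
rim [ 0.8363 -0.23   -0.006 ]
rim [ 0.6682  0.0347 -0.006 ]
rim [ 0.6681 -0.225  -0.006 ]
by [0.477  0.3753 0.085 ]
by [ 0.5474 -0.3464  0.085 ]
```

View pics/crop0.png

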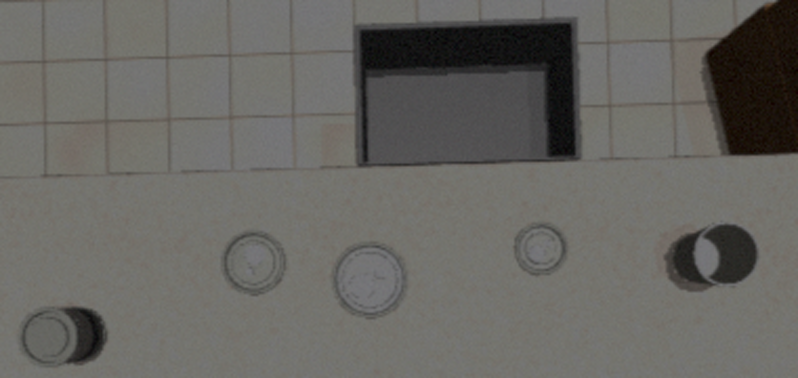

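The numbers hold up: bin outer width is 0.26 m as specified, centred at y≈-0.097, and the edge is at x≈0.668. I'll push each lid with half-open fingers acting as a cradle, small lid first.

```bash
cat >> h.py <<'E'
EDGE=.668
def push(c,t,R,end=None,vel=.08,gap=.04,back=.03):
    """cradle-push disc centred at c towards t; end = TCP stop x (default: fingers just at the edge), or None->t reached"""
    c=np.array(c,float);t=np.array(t,float);d=(t-c)/np.linalg.norm(t-c)
    off=.016+np.sqrt(R*R-gap*gap/4)
    X=np.array([d[0],d[1],0]);Z=np.array([0,0,-1.]);O=np.c_[X,np.cross(Z,X),Z]
    s=c-d*(off+back); e=t-d*off if end is None else c+d*((end-c[0])/d[0])
    print("start",s,"end",e)
    p=ctrl.current_tool_pos()
    if p[2]<.1: ctrl.move_l([p[0],p[1],.12])
    ctrl.goto([*s,.12],O); ctrl.command_gripper(gap/.091)
    ctrl.move_l([*s,.02],vel=.2)
    z=.003
    if ctrl.move_l([*s,z],vel=.02,contact_N=3): z=ctrl.current_tool_pos()[2]+.002; ctrl.move_l([*s,z],vel=.02)
    print("z",z,"grip",ctrl.current_grip_width())
    hit=ctrl.move_l([*e,z],vel=vel,contact_N=20)
    print("hit",hit,ctrl.current_tool_pos(),"F",ctrl.current_contact_force(),"t",ctrl.current_t())
    b=e-d*.03; ctrl.move_l([*b,z],vel=.15); ctrl.move_l([*b,.12],vel=.25)
def snap(n,x=(130,480)):
    im=ctrl.read_camera("top"); cv2.imwrite(f"pics/{n}.png",im)
    for u,v,r in lids(im): print("circ",u,v,pt(u,v,.006)[:2],r)
E
python3 - <<'E'
from h import *
push((.5626,-.174),(.69,-.150),.031,end=EDGE-.012)
snap("top1")
E
```

```text
start [ 0.4941 -0.1869] end [ 0.656  -0.1564]
z 0.003 grip 0.4401680931454154
hit False [ 0.6557 -0.1565  0.003 ] F [ 0.0431 -0.3809 -0.2503] t 6.7583
circ 275.5 206.5 [0.5357 0.0261] 17.2
circ 122.5 235.5 [0.473  0.4099] 13.2
circ 219.5 199.5 [0.5566 0.1648] 12.2
circ 430.5 199.5 [ 0.5431 -0.3536] 14.4
circ 450.5 183.5 [ 0.581  -0.4033] 12.5
```

View pics/top1.png

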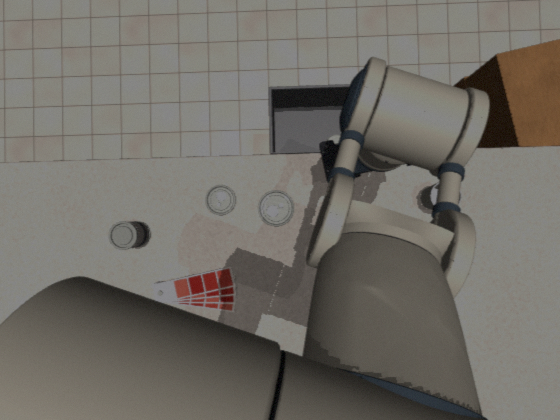

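The large (276,208) and medium (221,200) lids haven't moved, and the arm hides the small lid's spot. The large lid is next.

```bash
python3 - <<'E'
from h import *
push((.532,.026),(.69,-.065),.045,end=EDGE-.012)
push((.555,.160),(.570,-.03),.038)
p=ctrl.current_tool_pos(); ctrl.goto([.42,.25,.2],ctrl.current_eef_rot())
snap("top2"); cv2.imwrite("pics/side2.png",ctrl.read_camera("side")); print(ctrl.current_t())
E
```

```text
start [0.4572 0.0691] end [ 0.656  -0.0454]
z 0.003 grip 0.44407676008037117
hit False [ 0.6559 -0.0453  0.003 ] F [-0.6196  0.0307 -0.3448] t 13.7667
start [0.5488 0.2381] end [0.5662 0.0182]
z 0.003 grip 0.43722748269747097Traceback (most recent call last):
  File "<stdin>", line 3, in <module>
  File "h.py", line 27, in push
    hit=ctrl.move_l([*e,z],vel=vel,contact_N=20)
bench.MotionError: the arm cannot follow that straight line within its joint ranges
```

```bash
python3 - <<'E'
from h import *
print(ctrl.current_q(),ctrl.current_tool_pos(),ctrl.current_t())
R=ctrl.current_eef_rot(); F=R@np.diag([-1,-1,1])
for y in(.238,.2,.15,.1,.06,.018,-.01): print(y,ctrl.ik([.55,y,.003],R),ctrl.ik([.55,y,.003],F))
snap("top2")
E
```

```text
[  17.7317   41.4074   91.6202   -0.0007   46.9642 -166.7814] [0.5489 0.2381 0.0031] 20.7917
0.238 [  17.6922   41.4631   91.475    -0.0007   47.0537 -166.8209] [17.6922 41.4631 91.475  -0.0007 47.0537 13.1791]
0.2 [  14.138    40.7586   93.584    -0.       45.6491 -170.3756] [14.138  40.7586 93.584  -0.     45.6491  9.6244]
0.15 [   9.2537   40.0232   95.8336    0.001    44.1349 -175.2606] [ 9.2537 40.0232 95.8336  0.001  44.1349  4.7394]
0.1 None [ 4.1837 39.5017 97.4633  0.0021 43.0269 -0.3314]
0.06 [  0.0404  39.236   98.3058   0.003   42.4501 175.5246] [ 0.0404 39.236  98.3058  0.003  42.4501 -4.4754]
0.018 [ -4.3449  39.1005  98.7392   0.0039  42.1524 171.1387] [-4.3449 39.1005 98.7392  0.0039 42.1524 -8.8613]
-0.01 [ -7.2635  39.0912  98.7689   0.0045  42.1322 168.2196] [ -7.2635  39.0912  98.7689   0.0045  42.1322 -11.7804]
circ 446.5 195.5 [ 0.5519 -0.3926] 13.2
circ 221.5 200.5 [0.554  0.1598] 14.4
circ 122.5 235.5 [0.473  0.4099] 10.35
circ 87.5 243.5 [0.4551 0.4987] 10.5
circ 183.5 241.5 [0.4545 0.2568] 17.2
```

View pics/top2.png

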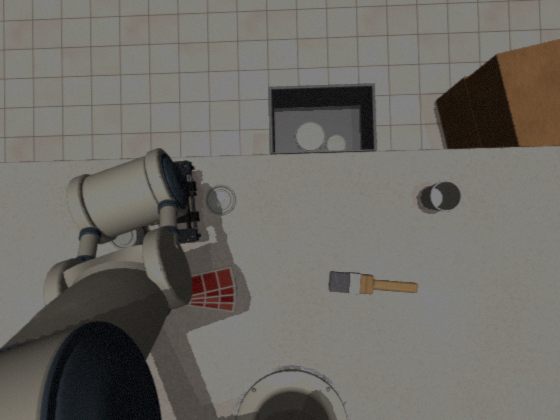

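Both other lids lie in the bin, at (310,135) and (336,144). The medium lid is untouched at (221,200). The last joint's range blocked that push, so I'll turn the tool half a turn, which gives the same finger contact.

```bash
sed -i 's/back=.03):/back=.03,flip=1):/; s/X=np.array(\[d\[0\],d\[1\],0\])/X=flip*np.array([d[0],d[1],0])/' h.py
python3 - <<'E'
from h import *
push((.554,.160),(.570,-.03),.038,flip=-1)
ctrl.goto([.45,.2,.2],ctrl.current_eef_rot())
snap("top3"); print(ctrl.current_t())
E
```

```text
start [0.5474 0.238 ] end [0.5659 0.0181]
z 0.003 grip 0.4436938909896294
hit False [0.5659 0.0183 0.003 ] F [ 0.4782 -0.2427  0.0412] t 29.3083
circ 298.5 192.5 [ 0.5688 -0.0316] 14.5
circ 445.5 195.5 [ 0.552  -0.3902] 14.4
31.1583
```

View pics/top3.png

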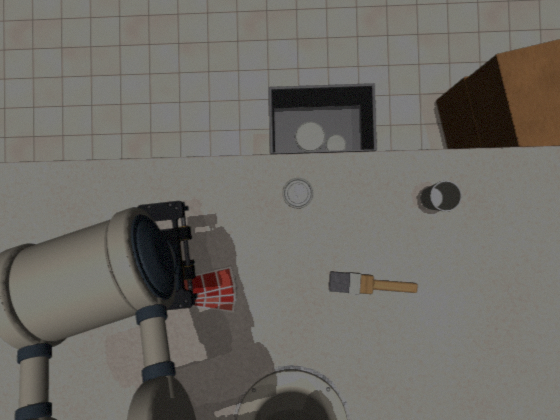

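The medium lid is now at (298,193), i.e. (0.569, -0.032), in front of the bin and ready for the last push.

```bash
python3 - <<'E'
from h import *
push((.569,-.0316),(.69,-.085),.038,end=EDGE-.012)
ctrl.goto([.40,.22,.22],ctrl.current_eef_rot())
snap("top4"); print(ctrl.current_t())
E
```

```text
start [0.4974 0.    ] end [ 0.656 -0.07 ]
z 0.003 grip 0.4388468942358304
hit False [ 0.6558 -0.0699  0.003 ] F [0.5127 0.7608 0.2371] t 36.8667
circ 445.5 195.5 [ 0.552  -0.3902] 14.4
circ 122.5 235.5 [0.473  0.4099] 13.6
39.275
```

View pics/top4.png

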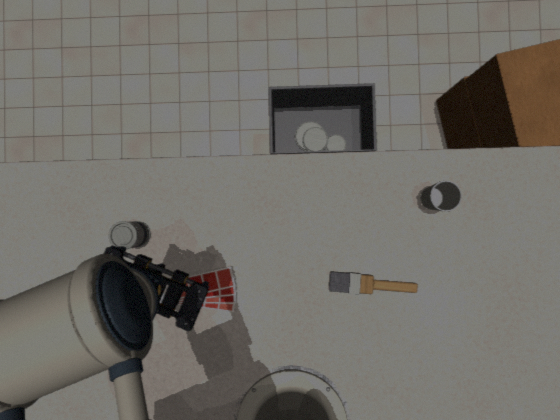

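All three lids lie in the bin around (310–336, 135–145), and the tin, cup, brush and deck look unmoved. Handing in.

```bash
python3 -c "
from bench import ctrl
print(ctrl.sign_off())"
```

```text
the job is handed in; nothing more can be done
None
```

All three lids were swept over the edge into the bin, the tin, cup, brush and deck look unmoved in the last picture, and I handed the job in at about 39 s; the sign-off returned no verdict.

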